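# Seat the coaster in the desk tray and slide the plant onto it

## Robot

A 6-joint arm with a two-finger parallel gripper is mounted at the origin on the work surface. World frame = base frame: x ahead of the robot, y to its left, z up, the work surface at z = 0. Lengths are in mm, angles in rad, forces in N, time in s.
With the tool pointing down it reaches from about 300 to 950 mm from the base axis. Payload 3.1 kg.
Tool frame: the origin (TCP) lies between the finger pads; the fingertips stand 19 mm ahead of it and the grasp point (between the pads) is the TCP; z points along the fingers, y is the direction in which the jaws open and shut (so a half turn about z gives the same grasp; the last joint's range is limited). The gripper opens to 85 mm and grips with 20 to 120 N. Pads are 22 mm wide; open, the fingers measure 114 mm over their backs; the gripper's body (76 mm by 85 mm) begins 54 mm behind the grasp point. The pads swing forward as they close: fully open they stand 13 mm farther back than shut.
Start: joints at [-1.22, 0.308, 1.634, -0, 1.2, -0.07], TCP at [255.282, -570.494, 250.272] pointing down, gripper open.
Joint ranges: [-3.06, 3.06], [-0.79, 1.96], [0.05, 2.63], [-1.19, 4.34], [0.05, 2.64], [-2.94, 2.94]. Speed limits (rad/s): [2.79, 2.79, 3.14, 3.14, 3.14, 3.14].

## Interface

Orientations are given as a unit quaternion [w, x, y, z].
In Python, from workcell import bot, capture gives the robot as it stands.
- The arm moves only by the shell command python3 -m handwheel 'ROWS' [OPENING] [FORCE]. ROWS is JSON, a list that holds one entry, the list of rows, each a list of 4 numbers: the shift along the tool's x, y, z in mm, then the turn about the tool's z in degrees. In form: [[[x, y, z, yaw], ...]]. A call has 1 to 5 rows; each row shifts and turns the commanded pose from where the row before left it, along the tool's axes as they then stand; what a row does not reach is not made up. A row lasts 1/10 s, in which the tool goes at most 50 mm and 8.59 degrees, less where a joint would pass 70% of its speed; a pose out of reach is approached as far as the arm can. A call is refused whole if a number of a shift passes 50 or a number of a turn 8.59, either way. A call with a gripper value outside its range is refused whole. OPENING is the finger opening in mm, from 0 to 85.4, set as the call begins (- or left out, the last holds). The fingers move at their own pace and stop on an object; FORCE is the grip in N (left out, the last holds). Time passes only in rows, so rows that do not move let the fingers close. It gives the time, the measured TCP pose, the force and the opening at its end, in the units of the state.
- bot.read_state(): the state, without advancing time (a new reading comes with each control period).
- capture(name): name is "side" or "top" or "wrist"; returns a dict with "img" (384x512x3 uint8, red, green, blue), "z_map" (384x512 float32, mm along the optical axis (not along the pixel's ray), 0 where there is no reading), "fx", "fy", "cx", "cy" (pixels), "rvec" (rotation vector, rad) and "tvec" (3), from world to camera coordinates, as OpenCV has them; the wrist camera has in their place "T_tool_cam" (4x4, takes a point from camera to tool coordinates, whose origin is the TCP and whose axes are the flange's). Camera axes: x right, y down, z forward; pixel columns grow to the right and rows downward; lengths in mm; the calibration is good to about 2 mm. The wrist camera is an equidistant fisheye: a pixel r from the principal point sees the ray r / f radians off the axis. A picture is of the moment at which its call begins: read the wrist's pose just before it.
- bot.hand_in(): hands the job in, once; it reports no verdict.
The state is a dict: "t": time; "joints": joint angles; "qvel": joint speeds; "joint_torque": joint torques, N m; "tool_pos": TCP position; "ee_rot": TCP orientation; "wrist_force": force on the tool from outside, world axes, zero at the start; "ft_torque": the same for the moment, N m; "grip_width": finger opening in mm.
Only numpy, scipy, OpenCV 4.12 (cv2) and the standard library are available. Lean on these libraries where they do the work, as an engineer would, in place of code of your own. Each camera call takes 0.05 s, during which the arm holds its last target.

## Task

Push the loose marble coaster across the top of the wooden desk tray until it drops into the tray's round well and lies flat and flush there. Then push the little potted succulent across the tray until it stands upright with its whole foot on the coaster. Do it all by pushing with the fingertips: do not lift or carry the coaster or the plant or tip the plant over, and leave the sweet jar, tape dispenser and correction roller where they are.

Things in the scene. Friction and masses are not known exactly. Their poses are not given: they have to be found in the camera images.
- tray: Dark wooden desk tray, a flat board 260 (x) x 200 (y) x 20 mm, fixed to the desk at any yaw; flat top at 20 mm above the desk, no raised border. Origin: centre of its underside; x along the long side, z up. In its top is one round well, 90 mm across and 10 mm deep with vertical wall, small chamfer at the mouth and grey felt-look hard floor, centred at x = +65, y = -30 mm. The coaster and the plant start on the solid part of the top.
- well_floor (a point): Centre of the floor of the round well, 10 mm below the tray's top.
- coaster: Loose round marble disc, 84 mm across, 10 mm thick, about 0.1 to 0.2 kg, lying flat on the tray's top beside the well at the start. Origin: centre of its underside; z up. Seated in the well, it is flush with the tray's top with 3 mm play all round. It begins to tip into the well when its centre is about 16 mm short of the well's centre and drops fully when about 3 mm short.
- plant: Small succulent in a round grey concrete pot, loose, about 0.11 to 0.22 kg, standing on the tray's top. Pot 42 mm tall, flat foot 44 mm across, widest (53 mm) from 14 to 24 mm above its foot, 46 mm across at the top; the leaves reach 64 mm above the foot. Origin: centre of the foot; z up.
- jar: Bystander on the desk: glass sweet jar with a steel lid, 80 mm across, 104 mm tall. Origin: centre of its underside.
- tape_dispenser: Bystander on the desk: mauve tape dispenser 150 x 55 mm, 94 mm tall. Origin: centre of its underside; x along its length.
- correction_roller: Bystander on the desk: white correction tape roller lying flat, 92 x 32 x 16 mm. Origin: on its underside, within the body; x along its length.

How it is judged:
By the outcome, as a careful person would: the job done as asked, in the order asked, and still so for the second after the job is handed in, with the robot touching nothing.
It also fails if it takes over 64 s, if anything falls off the work surface, if the arm or the gripper's body presses on something with over 40 N, if the wrist force passes 120 N, or if a joint passes its speed limit or range.

## Working session

There is one attempt and no reset: what is moved stays moved. The work goes in short steps, Python scripts to look and compute and a shell command to move; the robot and the scene stay as the last step left them, time stands still between calls to the robot, and variables do not carry over. Pictures are saved under pics/ and viewed, and the job is handed in when it is done.

```bash
ls; mkdir -p pics; python3 - <<'E'
from workcell import bot, capture
import cv2, numpy as np
s=bot.read_state(); print(s)
for n in ["top","side"]:
    c=capture(n); cv2.imwrite(f"pics/{n}0.png",c["img"][:,:,::-1]); np.savez(f"{n}0.npz",**c)
    print(n,c["fx"],c["fy"],c["cx"],c["cy"],c["rvec"],c["tvec"])
E
```

```text
pics
{'t': 0.0, 'joints': array([-1.21972023e+00,  3.09027283e-01,  1.63519541e+00,  2.22934900e-05,
        1.19966131e+00, -6.97102055e-02]), 'qvel': array([ 0.00112377,  0.00182683,  0.00020528,  0.00197982, -0.0001971 ,
       -0.00031067]), 'joint_torque': array([-1.23101596e-03, -4.15257347e+01, -2.76662564e+01, -1.92535877e-04,
        1.02475053e-02,  3.57092958e-06]), 'tool_pos': array([ 255.00787352, -569.76499974,  249.02890896]), 'ee_rot': array([-1.13581054e-03,  9.77949088e-01,  2.08840295e-01, -1.50364952e-04]), 'wrist_force': array([-0.49019381, -0.02439775,  0.45081803]), 'ft_torque': array([-0.01506198, -0.04389291,  0.02802082]), 'grip_width': 85.42798856680837}
top 396.1501021417785 396.1501021417785 254.4288958330487 195.42316020905523 [ 2.15073618 -2.13674529  0.12494459] [-4.99947554e-01  6.23551720e+02  9.68244644e+02]
side 490.7348602932397 490.7348602932397 252.01763496960777 190.9025638743146 [ 0.86917791 -2.48721744  1.16826904] [ 480.19647478  296.1185825  1116.85314673]
```

View pics/top0.png

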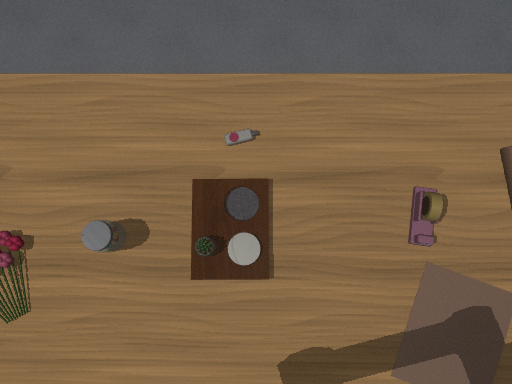

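View pics/side0.png

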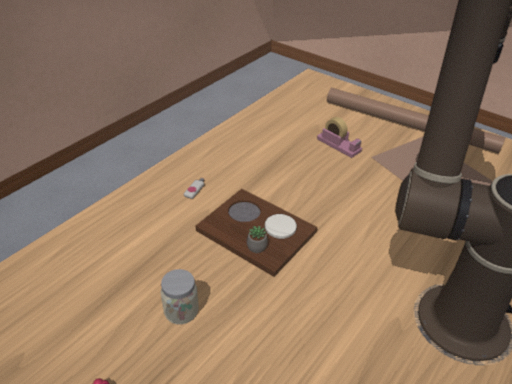

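Top view: well (242,204), coaster (244,249), plant (205,246), tray about cols 192-270, rows 179-279. The bystanders are well clear of the tray. Next I'll measure.

```bash
cat > h.py <<'E'
from workcell import bot, capture
import cv2, numpy as np
def cam(c):
    R=cv2.Rodrigues(np.array(c["rvec"],float))[0]; t=np.array(c["tvec"],float).ravel(); return R,t
def ray(c,u,v,z):
    R,t=cam(c); d=R.T@np.array([(u-c["cx"])/c["fx"],(v-c["cy"])/c["fy"],1]); o=-R.T@t
    return o+d*(z-o[2])/d[2]
def cloud(c):
    R,t=cam(c); Z=c["z_map"]; v,u=np.mgrid[:Z.shape[0],:Z.shape[1]]
    P=np.stack([(u-c["cx"])/c["fx"]*Z,(v-c["cy"])/c["fy"]*Z,Z],-1)
    return (P-t)@R
def big(m):
    n,l,s,ce=cv2.connectedComponentsWithStats(m.astype(np.uint8)); k=1+np.argmax(s[1:,4]); return l==k
def coaster(c,z=30):
    i=c["img"].astype(int); m=(i.min(2)>125)&(i.max(2)-i.min(2)<45)
    v0,v1,u0,u1=c["roi"]; mm=np.zeros_like(m); mm[v0:v1,u0:u1]=m[v0:v1,u0:u1]; m=big(mm)
    cs,_=cv2.findContours(m.astype(np.uint8),0,cv2.CHAIN_APPROX_NONE); k=max(cs,key=len)[:,0]
    p=np.array([ray(c,u,v,z) for u,v in k]); 
    (x,y),r=cv2.minEnclosingCircle(p[:,:2].astype(np.float32)); return (x,y),r,p.mean(0),m.sum()
E
python3 - <<'E'
from h import *
for n,roi in [("top",(170,290,185,280)),("side",(190,270,195,320))]:
    c=dict(np.load(n+"0.npz")); c["roi"]=roi; i=c["img"].astype(int)
    print(n,"coaster",coaster(c))
    P=cloud(c); ok=c["z_map"]>0
    m=np.zeros(ok.shape,bool); m[roi[0]:roi[1],roi[2]:roi[3]]=1
    # tray: dark pixels
    tr=big((i.max(2)<95)&(i[...,0]<90)&m) if n=="top" else None
    if tr is not None:
        cs,_=cv2.findContours(tr.astype(np.uint8),0,2); k=max(cs,key=cv2.contourArea)[:,0]
        p=np.array([ray(c,u,v,20)[:2] for u,v in k]).astype(np.float32); print("tray",cv2.minAreaRect(p))
        print("tray z",np.median(P[...,2][tr]))
        # well: depth
    z=P[...,2]
    q=P[m&ok&(z>5)&(z<15)]; print("well pts",len(q),q.mean(0), q.min(0),q.max(0))
    # by grayness
    sat=i.max(2)-i.min(2)
    w=big(m&(sat<16)&(i.max(2)<100)); cs,_=cv2.findContours(w.astype(np.uint8),0,1); k=max(cs,key=len)[:,0]
    p=np.array([ray(c,u,v,10)[:2] for u,v in k]).astype(np.float32); print("wellgray",w.sum(),cv2.minEnclosingCircle(p))
    q=P[m&ok&(z>44)&(z<95)]; print("plant leaves",len(q),q.mean(0),q.min(0),q.max(0))
    q=P[m&ok&(z>33)&(z<62)]; print("plant pot",len(q),q.mean(0),q.min(0),q.max(0))
E
```

```text
top coaster ((489.206787109375, 30.510622024536133), 40.43316650390625, array([489.54439409,  30.68874645,  30.        ]), np.int64(804))
tray ((541.27197265625, 61.38471603393555), (258.451171875, 210.21511840820312), 0.7364464998245239)
tray z 19.541341586919803
well pts 930 [604.99655529  38.75255555  10.18689951] [386.47863053 -47.63036999   5.01316137] [693.1433131  183.15849187  14.986002  ]
wellgray 888 ((607.2798461914062, 37.943180084228516), 44.523033142089844)
plant leaves 342 [494.75521864 123.24799894  66.73019294] [469.94090212 100.78655406  44.49253848] [519.59966312 149.50237403  89.34661509]
plant pot 168 [493.74819292 100.14472513  50.36499708] [450.58622236  -1.44636406  33.017491  ] [528.23533576 149.50237403  61.98573538]
side coaster ((488.83074951171875, 34.535743713378906), 45.04459762573242, array([489.12147504,  34.31714607,  30.        ]), np.int64(591))
well pts 831 [575.4882304   65.51972859  10.43678096] [ 385.13506523 -161.27998291    5.01327954] [773.90445901 230.38121871  14.98473901]
wellgray 181 ((506.69677734375, 107.04258728027344), 33.11777114868164)
plant leaves 345 [489.70348887 134.20565036  64.13310852] [468.33430456 104.94051358  44.31168617] [517.73923903 152.99822024  85.19378932]
plant pot 252 [486.12717159 127.28258655  47.66446005] [448.20721052  -3.21854293  33.00567023] [526.18627682 153.46325329  61.96965805]
```

```bash
python3 - <<'E'
from h import *
a=cv2.imread("pics/top0.png")[165:295,175:290]; b=cv2.imread("pics/side0.png")[180:280,185:325]
cv2.imwrite("pics/c0.png",np.hstack([cv2.resize(a,(460,520),interpolation=2),cv2.resize(b,(340,243),interpolation=2).__class__(0) if 0 else cv2.copyMakeBorder(cv2.resize(b,(336,240)),0,280,0,0,0)]))
E
```

```text
(no output)
```

View pics/c0.png

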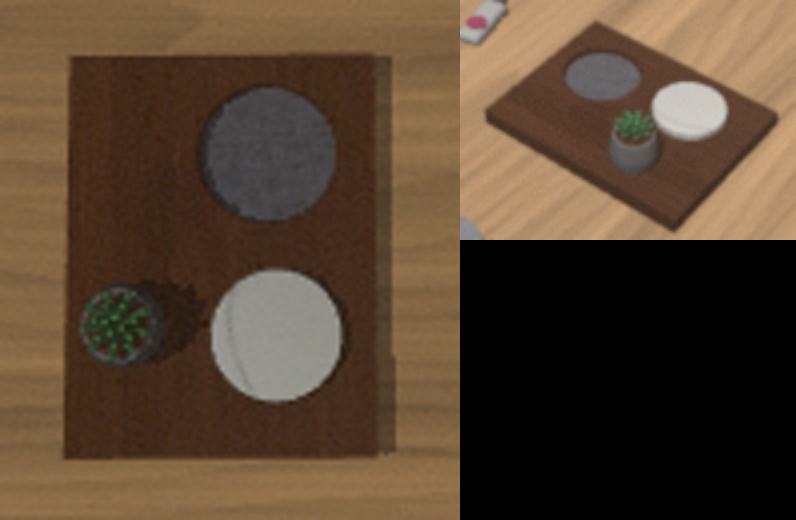

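```bash
cat >> h.py <<'E'
from scipy.spatial.transform import Rotation
def tool(s=None):
    s=s or bot.read_state(); q=s["ee_rot"]; R=Rotation.from_quat([q[1],q[2],q[3],q[0]]).as_matrix()
    return np.array(s["tool_pos"]),R
def goto(x,y,z,yaw=None):
    p,R=tool(); th=np.degrees(np.arctan2(R[1,0],R[0,0]))
    print("pos",p.round(1),"yaw",th.round(2),"tilt",R[:,2].round(4))
    if yaw is not None:
        print("turn needed",round(th-yaw,2)); a=np.radians(yaw); R=np.array([[np.cos(a),np.sin(a),0],[np.sin(a),-np.cos(a),0],[0,0,-1]])
    print("tool shift",(R.T@(np.array([x,y,z])-p)).round(1))
E
python3 - <<'E'
from h import *
c=dict(np.load("top0.npz")); 
for (u,v,z) in [(205.5,246.5,62),(242,203.5,20),(244,248.7,30)]: print(ray(c,u,v,z).round(1))
i=c["img"].astype(int); P=cloud(c)
sub=np.zeros(i.shape[:2],bool); sub[225:270,190:224]=1
m=sub&(P[...,2]>40); v,u=np.nonzero(m); print("plant px",u.mean(),v.mean(),u.min(),u.max(),v.min(),v.max(), ray(c,u.mean(),v.mean(),58))
# side pot: columns of gray
c=dict(np.load("side0.npz")); P=cloud(c); sub=np.zeros(i.shape[:2],bool); sub[220:256,240:275]=1
m=sub&(P[...,2]>40)&(abs(P[...,1]-128)<35); v,u=np.nonzero(m); print("side px",u.min(),u.max(),v.min(),v.max(), P[m].mean(0))
goto(426.6,27.7,249,3)
E
```

```text
[493.3 122.7  62. ]
[605.1  36.1  20. ]
[488.7  29.2  30. ]
plant px 205.06424581005587 245.89106145251398 193 220 225 269 [494.84799451 124.33712355  58.        ]
side px 247 267 226 248 [489.35507148 134.79348602  62.74378689]
pos [ 255.  -569.8  249.1] yaw 24.11 tilt [-8.e-04  2.e-03 -1.e+00]
turn needed 21.11
tool shift [ 2.026e+02 -5.877e+02  1.000e-01]
```

```bash
python3 -m handwheel '[[[0,0,0,7],[0,0,0,7],[0,0,0,7.1],[13,-39,0,0],[13,-39,0,0]]]' 40 20
python3 -m handwheel '[[[13,-39,0,0],[13,-39,0,0],[13,-39,0,0],[13,-39,0,0],[13,-39,0,0]]]'
python3 -m handwheel '[[[13,-39,0,0],[13,-39,0,0],[13,-39,0,0],[13,-39,0,0],[13,-39,0,0]]]'
python3 -m handwheel '[[[0,0,0,0],[0,0,0,0]]]'
python3 - <<'E'
from h import *
goto(426.6,27.7,70,3)
E
```

```text
t: 0.6
tool_pos: [276.8, -490.6, 249.3]
ee_rot: [-0.001, 1.0, 0.025, -0.0]
wrist_force: [1.6, 0.0, 0.4]
grip_width: 40.2
t: 1.1
tool_pos: [331.7, -291.2, 249.8]
ee_rot: [-0.0, 1.0, 0.026, -0.0]
wrist_force: [1.6, -0.9, 1.3]
grip_width: 40.2
t: 1.6
tool_pos: [386.3, -93.2, 250.1]
ee_rot: [-0.0, 1.0, 0.026, 0.0]
wrist_force: [0.6, -0.2, 0.4]
grip_width: 40.0
t: 1.8
tool_pos: [386.3, -94.2, 250.0]
ee_rot: [0.0, 1.0, 0.028, -0.0]
wrist_force: [0.4, -0.2, -0.7]
grip_width: 40.3
pos [386.3 -94.2 250. ] yaw 3.2 tilt [-6.e-04 -5.e-04 -1.e+00]
turn needed 0.2
tool shift [  46.6 -119.6  180. ]
```

```bash
python3 -m handwheel '[[[12,-30,30,0],[12,-30,30,0],[12,-30,40,0],[11,-30,40,0],[0,0,20,0]]]'
python3 -m handwheel '[[[0,0,10,0],[0,0,0,0],[0,0,0,0]]]'
python3 - <<'E'
from h import *
for n,b in [("top",(165,295,175,290)),("side",(150,290,170,350))]:
    c=capture(n); cv2.imwrite(f"pics/{n}1.png",cv2.resize(c["img"][b[0]:b[1],b[2]:b[3],::-1],None,fx=4,fy=4))
goto(426.6,27.7,45,3)
E
```

```text
t: 2.3
tool_pos: [425.5, 26.6, 89.4]
ee_rot: [-0.0, 1.0, 0.027, -0.002]
wrist_force: [-0.3, -0.9, -0.3]
grip_width: 39.9
t: 2.6
tool_pos: [427.4, 24.6, 83.0]
ee_rot: [0.0, 1.0, 0.025, 0.001]
wrist_force: [-0.1, -0.6, -0.1]
grip_width: 39.6
pos [428.1  24.8  83.7] yaw 2.91 tilt [ 3.2e-03 -2.0e-04 -1.0e+00]
turn needed -0.09
tool shift [-1.3 -2.9 38.7]
```

View pics/top1.png

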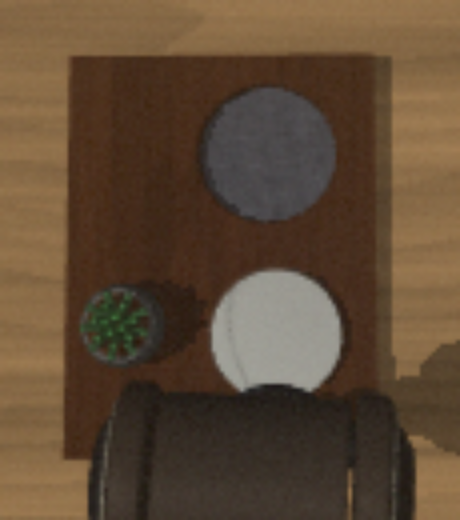

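View pics/side1.png

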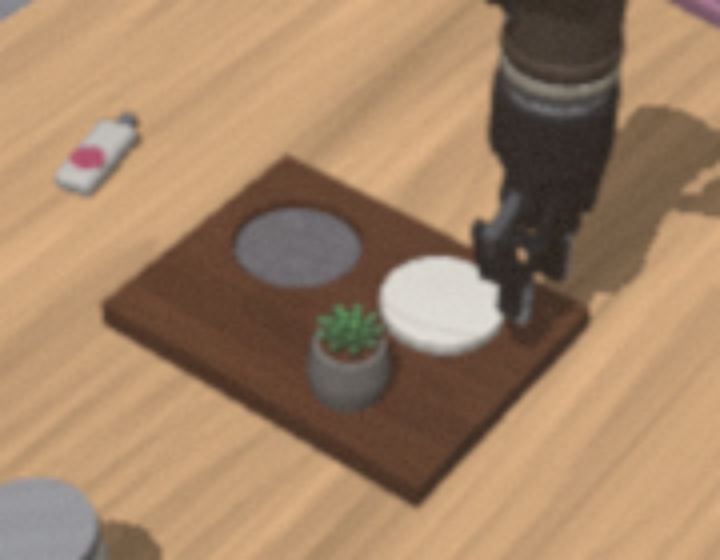

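The pads are at about z 65, behind the coaster and clear of it; plant and coaster unmoved. Now lowering gently until the tips are just above the tray.

```bash
python3 -m handwheel '[[[0,-2.5,10,0],[0,0,10,0],[0,0,10,0],[0,0,5,0],[0,0,0,0]]]'
python3 -m handwheel '[[[0,0,2,0],[0,0,2,0],[0,0,0,0]]]'
python3 - <<'E'
from h import *
for n,b in [("side",(180,280,220,350))]:
    c=capture(n); cv2.imwrite(f"pics/{n}2.png",cv2.resize(c["img"][b[0]:b[1],b[2]:b[3],::-1],None,fx=6,fy=6))
p,R=tool();s=bot.read_state();print(p,s["wrist_force"])
E
```

```text
t: 3.2
tool_pos: [425.3, 28.4, 46.0]
ee_rot: [-0.0, 1.0, 0.026, -0.001]
wrist_force: [0.5, 0.4, -0.1]
grip_width: 39.8
t: 3.5
tool_pos: [426.5, 28.3, 43.3]
ee_rot: [-0.0, 1.0, 0.026, -0.0]
wrist_force: [-0.5, 0.3, 0.4]
grip_width: 40.3
[426.59225795  28.31423577  43.37889145] [-0.18495492 -0.39393628 -0.22203169]
```

View pics/side2.png

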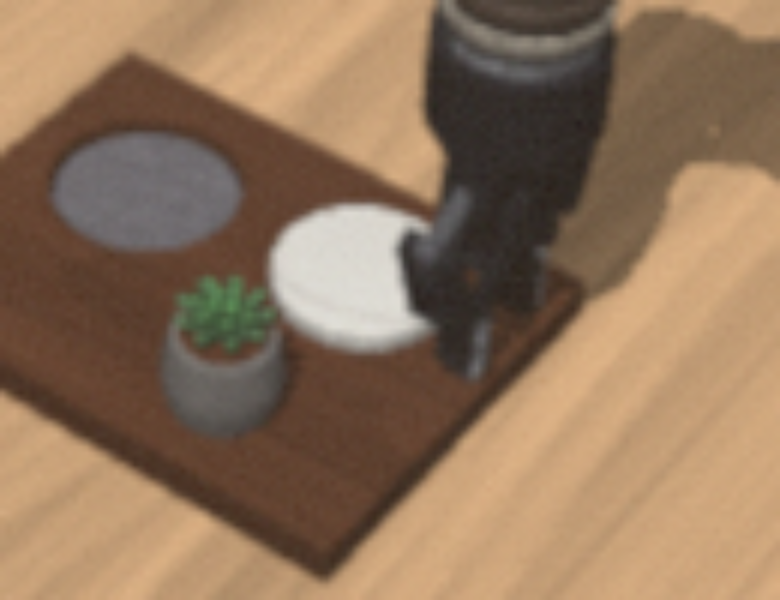

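```bash
python3 -m handwheel '[[[0,0,1,0],[0,0,0,0]]]'
python3 -m handwheel '[[[0,0,1,0],[0,0,0,0]]]'
python3 -m handwheel '[[[4,0,0,0],[4,0,0,0],[4,0,0,0],[4,0,0,0],[4,0,0,0]]]'
python3 - <<'E'
from h import *
for n,b in [("top",(165,295,175,290)),("side",(180,280,220,350))]:
    c=capture(n); cv2.imwrite(f"pics/{n}3.png",cv2.resize(c["img"][b[0]:b[1],b[2]:b[3],::-1],None,fx=4,fy=4))
p,R=tool();s=bot.read_state();print(p,s["wrist_force"])
E
```

```text
t: 3.75
tool_pos: [426.6, 28.3, 42.4]
ee_rot: [0.0, 1.0, 0.026, 0.0]
wrist_force: [0.3, -0.1, -0.3]
grip_width: 40.1
t: 3.95
tool_pos: [426.4, 28.3, 41.3]
ee_rot: [-0.0, 1.0, 0.026, -0.0]
wrist_force: [0.1, 0.0, -0.3]
grip_width: 40.4
t: 4.45
tool_pos: [446.5, 29.4, 41.2]
ee_rot: [-0.0, 1.0, 0.026, -0.0]
wrist_force: [-1.1, 0.6, 0.3]
grip_width: 40.3
[447.11182664  29.35581274  41.33083253] [-0.02899329  0.1544178   0.90308892]
```

View pics/side3.png

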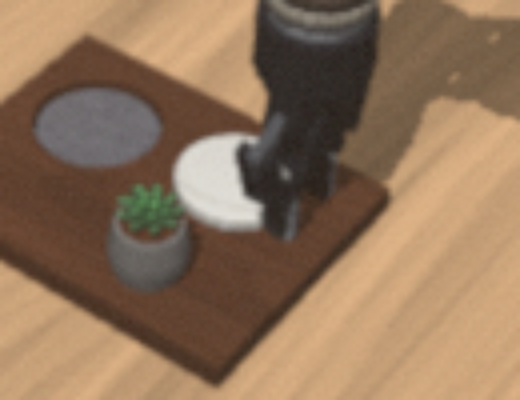

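View pics/top3.png

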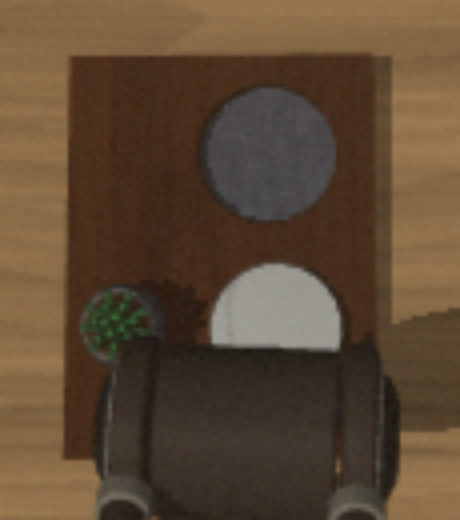

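Coaster is being pushed (front edge moved up by about 3 mm); lateral position is good. Continuing.

```bash
python3 -m handwheel '[[[5,-0.1,0,0],[5,-0.1,0,0],[5,-0.1,0,0],[5,-0.1,0,0],[5,-0.1,0,0]]]'
python3 -m handwheel '[[[5,-0.1,0,0],[5,-0.1,0,0],[5,-0.1,0,0],[5,-0.1,0,0],[5,0,0,0]]]'
python3 -m handwheel '[[[5,0,0,0],[5,0,0,0],[5,0,0,0],[5,0,0,0],[5,0,0,0]]]'
python3 -m handwheel '[[[5,0,0,0],[5,0,0,0],[5,0,0,0],[0,0,0,0]]]'
python3 - <<'E'
from h import *
for n,b in [("top",(165,295,175,290)),("side",(180,280,200,330))]:
    c=capture(n); cv2.imwrite(f"pics/{n}4.png",cv2.resize(c["img"][b[0]:b[1],b[2]:b[3],::-1],None,fx=4,fy=4))
p,R=tool();s=bot.read_state();print(p,s["wrist_force"])
E
```

```text
t: 5.05
tool_pos: [472.0, 31.2, 41.3]
ee_rot: [-0.0, 1.0, 0.026, 0.0]
wrist_force: [-0.2, 0.2, -0.3]
grip_width: 40.2
t: 5.55
tool_pos: [496.8, 32.9, 41.3]
ee_rot: [-0.0, 1.0, 0.026, 0.0]
wrist_force: [0.7, 1.1, -1.0]
grip_width: 40.0
t: 6.05
tool_pos: [521.7, 34.2, 41.3]
ee_rot: [-0.0, 1.0, 0.026, -0.0]
wrist_force: [-1.8, 0.8, -0.5]
grip_width: 40.2
t: 6.45
tool_pos: [537.5, 35.0, 41.6]
ee_rot: [0.0, 1.0, 0.026, 0.001]
wrist_force: [-0.5, 0.0, 0.0]
grip_width: 40.0
[536.66312643  34.98833247  41.39666902] [ 0.98069294 -0.36669641 -0.0973227 ]
```

View pics/side4.png

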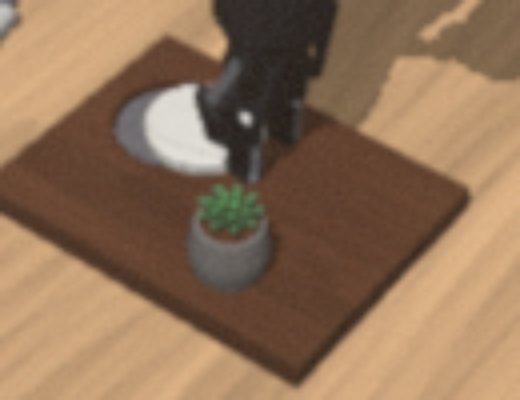

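View pics/top4.png

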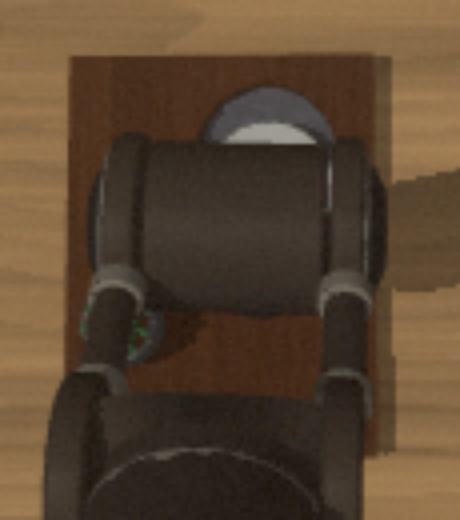

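Coaster is centred laterally on the well, about 23 mm short. Continuing in smaller steps.

```bash
python3 -m handwheel '[[[4,0,0,0],[4,0,0,0],[3,0,0,0],[3,0,0,0],[0,0,0,0]]]'
python3 -m handwheel '[[[2,0,0,0],[2,0,0,0],[1,0,0,0],[0,0,0,0]]]'
python3 - <<'E'
from h import *
for n,b in [("top",(165,295,175,290)),("side",(180,280,200,330))]:
    c=capture(n); cv2.imwrite(f"pics/{n}5.png",cv2.resize(c["img"][b[0]:b[1],b[2]:b[3],::-1],None,fx=4,fy=4))
p,R=tool();s=bot.read_state();print(p,s["wrist_force"])
E
```

```text
t: 7.05
tool_pos: [551.3, 35.7, 41.5]
ee_rot: [0.0, 1.0, 0.026, 0.001]
wrist_force: [-0.1, -0.3, 0.4]
grip_width: 40.2
t: 7.45
tool_pos: [555.5, 36.0, 41.3]
ee_rot: [-0.0, 1.0, 0.026, 0.0]
wrist_force: [0.3, -0.1, 0.1]
grip_width: 39.8
[555.37452516  35.96927296  41.31673268] [-0.11888621 -0.22709189 -0.42376276]
```

View pics/side5.png

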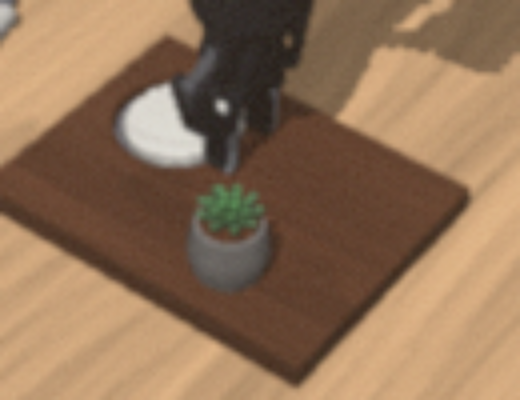

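View pics/top5.png

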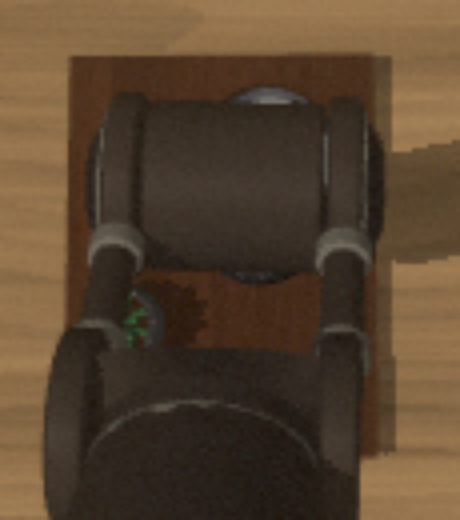

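```bash
python3 -m handwheel '[[[-10,0,0,0],[-15,0,0,0],[-10,0,-30,0],[0,0,-40,0],[0,0,-40,0]]]'
python3 -m handwheel '[[[-40,0,0,8.2],[-20,0,0,8.2],[0,0,0,8.2],[0,0,0,8.2],[0,0,0,8]]]' 30
python3 - <<'E'
from h import *
for n,b in [("top",(165,295,175,290)),("side",(180,280,200,330))]:
    c=capture(n); cv2.imwrite(f"pics/{n}6.png",cv2.resize(c["img"][b[0]:b[1],b[2]:b[3],::-1],None,fx=4,fy=4)); np.savez(n+"6.npz",**c)
print(bot.read_state()["joints"].round(2))
goto(453,156,150,-37.8)
E
```

```text
t: 8.05
tool_pos: [518.1, 34.1, 151.5]
ee_rot: [-0.0, 1.0, 0.026, -0.002]
wrist_force: [-0.1, 0.1, -0.9]
grip_width: 40.1
t: 8.55
tool_pos: [459.3, 33.8, 151.3]
ee_rot: [0.0, 0.945, -0.327, -0.0]
wrist_force: [-0.3, 0.2, 0.0]
grip_width: 29.9
[-0.02  0.12  2.09 -0.    0.93  2.21]
pos [459.5  33.8 151.2] yaw -37.78 tilt [-4.e-04  0.e+00 -1.e+00]
turn needed 0.02
tool shift [-80.  -92.5   1.2]
```

View pics/side6.png

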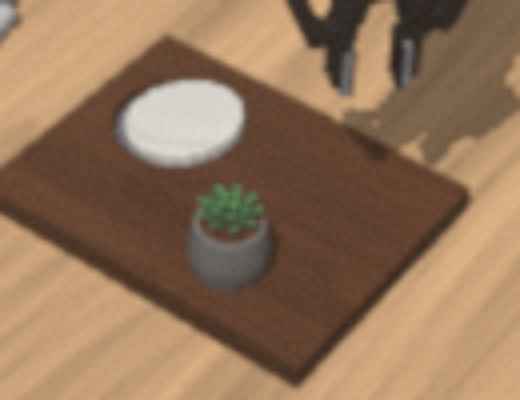

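View pics/top6.png

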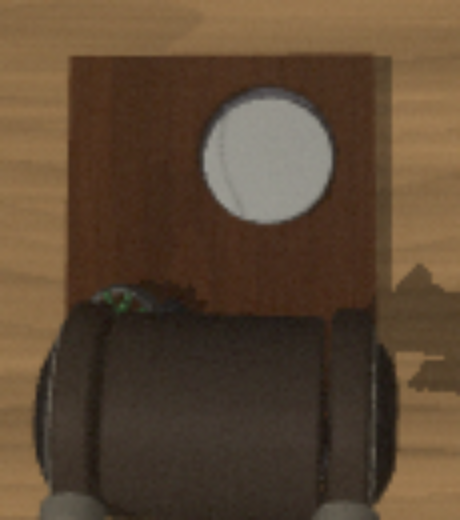

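The coaster is tilted: it sits about 4-5 mm short (crop 268,157 against well 269,153) with its near rim still up. I'll return to the same line and push a few mm further.

```bash
python3 -m handwheel '[[[0,0,0,-8.2],[0,0,0,-8.2],[0,0,0,-8.2],[0,0,0,-8.2],[0,0,0,-8]]]' 40
python3 -m handwheel '[[[35,3,20,0],[30,0,40,0],[0,0,40,0],[0,0,0,0],[0,0,0,0]]]'
python3 - <<'E'
from h import *
goto(545,35.5,41.3,3); print(bot.read_state()["wrist_force"])
E
```

```text
t: 9.15
tool_pos: [459.9, 33.8, 151.1]
ee_rot: [-0.0, 1.0, 0.031, -0.0]
wrist_force: [0.2, 0.7, -0.2]
grip_width: 40.0
t: 9.65
tool_pos: [523.7, 34.3, 50.4]
ee_rot: [-0.0, 1.0, 0.027, -0.002]
wrist_force: [0.6, 0.5, -0.6]
grip_width: 40.0
pos [523.7  34.3  50.4] yaw 3.11 tilt [-4.1e-03  1.0e-04 -1.0e+00]
turn needed 0.11
tool shift [21.4 -0.1  9.1]
[ 0.56679664  0.45374073 -0.58467236]
```

```bash
python3 -m handwheel '[[[0,0,6,0],[0,0,2,0],[10,0,0,0],[10,0,0,0],[5,0,0,0]]]'
python3 -m handwheel '[[[3,0,0,0],[2,0,0,0],[2,0,0,0],[1,0,0,0],[0,0,0,0]]]'
python3 - <<'E'
from h import *
for n,b in [("side",(180,280,200,330))]:
    c=capture(n); cv2.imwrite(f"pics/{n}7.png",cv2.resize(c["img"][b[0]:b[1],b[2]:b[3],::-1],None,fx=4,fy=4))
p,R=tool();s=bot.read_state();print(p,s["wrist_force"])
E
```

```text
t: 10.15
tool_pos: [553.2, 35.6, 44.6]
ee_rot: [0.0, 1.0, 0.026, 0.002]
wrist_force: [0.4, -0.8, 0.0]
grip_width: 39.9
t: 10.65
tool_pos: [558.2, 36.0, 43.1]
ee_rot: [0.0, 1.0, 0.026, -0.0]
wrist_force: [-0.5, 0.2, -0.9]
grip_width: 40.0
[558.23398185  35.98750512  43.14548541] [-0.34482159 -0.50841119 -0.05632606]
```

View pics/side7.png

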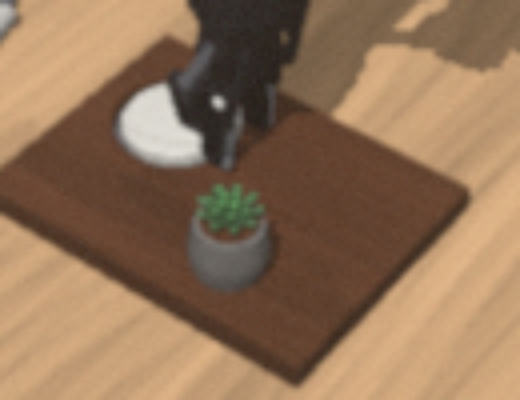

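```bash
python3 -m handwheel '[[[1,0,0.5,0],[1,0,0.5,0],[0,0,0,0]]]'
python3 -m handwheel '[[[1,0,0,0],[1,0,0,0],[0,0,0,0]]]'
python3 - <<'E'
from h import *
for n,b in [("side",(180,280,200,330))]:
    c=capture(n); cv2.imwrite(f"pics/{n}8.png",cv2.resize(c["img"][b[0]:b[1],b[2]:b[3],::-1],None,fx=4,fy=4))
p,R=tool();s=bot.read_state();print(p,s["wrist_force"])
E
```

```text
t: 11.0
tool_pos: [560.7, 36.1, 42.3]
ee_rot: [0.0, 1.0, 0.026, 0.0]
wrist_force: [-0.7, -0.1, -0.8]
grip_width: 40.0
t: 11.3
tool_pos: [562.7, 36.2, 42.4]
ee_rot: [-0.0, 1.0, 0.026, 0.0]
wrist_force: [0.2, 0.2, 0.1]
grip_width: 39.9
[562.62428351  36.20503711  42.37225513] [ 0.74480531 -0.89229453  0.02782065]
```

View pics/side8.png

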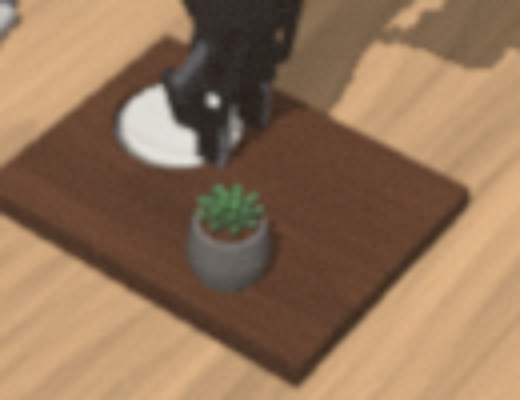

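It now looks dropped, with no side wall visible. Retreating to check, and lining up behind the plant.

```bash
python3 -m handwheel '[[[0,0,-20,0],[-15,0,-30,0],[-30,0,-30,0],[-30,0,-30,8.2],[-30,0,0,8.2]]]' 30
python3 -m handwheel '[[[0,0,0,8.2],[0,0,0,8.2],[0,0,0,8]]]' 30
python3 - <<'E'
from h import *
for n,b in [("top",(165,295,175,290)),("side",(180,280,200,330))]:
    c=capture(n); cv2.imwrite(f"pics/{n}9.png",cv2.resize(c["img"][b[0]:b[1],b[2]:b[3],::-1],None,fx=4,fy=4))
    P=cloud(c); i=c["img"].astype(int); c["roi"]=(170,225,185,280) if n=="top" else (190,225,225,265)
    print(n,coaster(c,20))
    m=np.zeros(i.shape[:2],bool); a=c["roi"]; m[a[0]:a[1],a[2]:a[3]]=1
    m&=(i.min(2)>125)&(c["z_map"]>0); A=P[m]; k=np.linalg.lstsq(np.c_[A[:,0]-605,A[:,1]-37,np.ones(len(A))],A[:,2],rcond=None)[0]; print("plane slope,z",k)
goto(453,156,150,-37.8)
E
```

```text
t: 11.85
tool_pos: [460.3, 34.7, 156.5]
ee_rot: [-0.0, 0.993, -0.12, 0.005]
wrist_force: [1.0, -0.1, 0.0]
grip_width: 30.0
t: 12.15
tool_pos: [457.4, 35.0, 152.7]
ee_rot: [-0.0, 0.945, -0.327, 0.0]
wrist_force: [0.3, -0.2, 0.2]
grip_width: 30.0
top ((603.819580078125, 37.117408752441406), 40.755985260009766, array([604.15746552,  37.56145153,  20.        ]), np.int64(768))
plane slope,z [-6.99551009e-03 -4.09719183e-03  1.97688301e+01]
side ((604.5258178710938, 40.442726135253906), 43.302181243896484, array([604.79311356,  41.02564572,  20.        ]), np.int64(513))
plane slope,z [-0.09237663  0.11389891 18.61360923]
pos [457.6  35.  152.5] yaw -37.77 tilt [ 3.e-04  0.e+00 -1.e+00]
turn needed 0.03
tool shift [-77.8 -92.8   2.5]
```

View pics/side9.png

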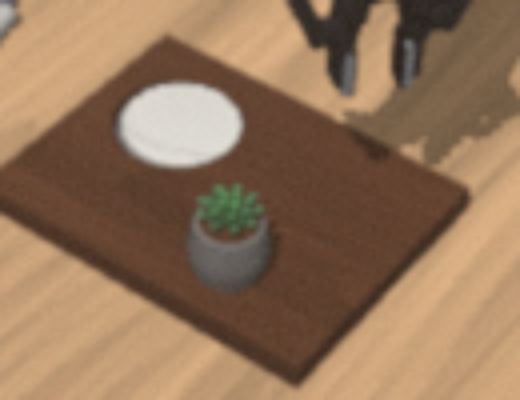

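View pics/top9.png

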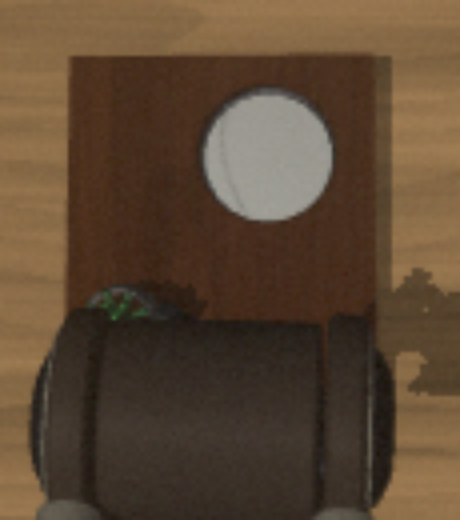

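Coaster is flat and flush: plane slope under 0.5°, z 19.8, centre (604.5, 37). Moving behind the plant.

```bash
python3 -m handwheel '[[[-27,-31,0,0.4],[-26,-31,0,0],[-25,-31,0,0],[0,0,20,0],[0,0,20,0]]]' 30
python3 -m handwheel '[[[0,0,0,0],[0,0,0,0]]]' 30
python3 - <<'E'
from h import *
for n,b in [("top",(165,295,175,290)),("side",(180,280,200,330))]:
    c=capture(n); cv2.imwrite(f"pics/{n}10.png",cv2.resize(c["img"][b[0]:b[1],b[2]:b[3],::-1],None,fx=4,fy=4))
goto(453,156,46,-38.2)
E
```

```text
t: 12.75
tool_pos: [454.5, 158.0, 112.6]
ee_rot: [-0.001, 0.946, -0.324, 0.001]
wrist_force: [-0.6, -0.8, -0.0]
grip_width: 30.0
t: 12.95
tool_pos: [453.2, 156.2, 112.1]
ee_rot: [0.0, 0.945, -0.326, -0.001]
wrist_force: [-0.1, -0.2, 0.6]
grip_width: 30.1
pos [454.5 156.2 113.2] yaw -38.17 tilt [ 1.6e-03  4.0e-04 -1.0e+00]
turn needed 0.03
tool shift [-1.   1.1 67.2]
```

View pics/side10.png

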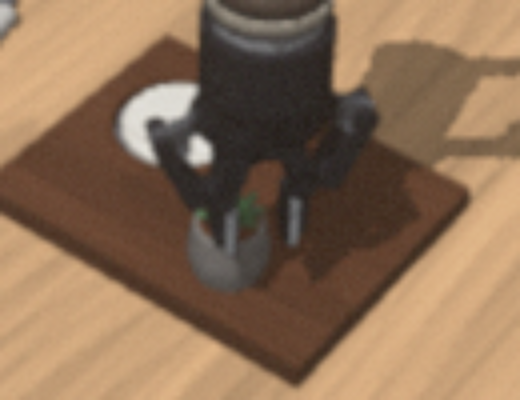

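View pics/top10.png

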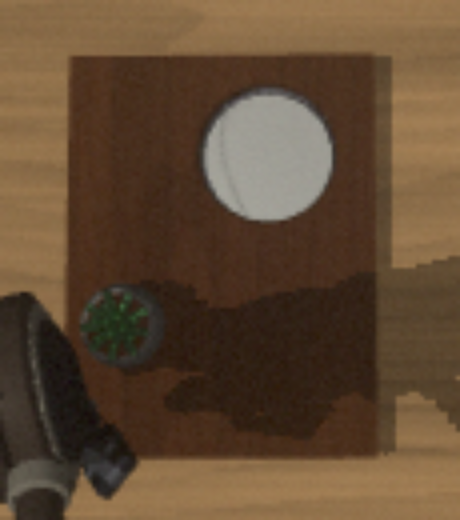

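```bash
python3 -m handwheel '[[[-1,0,20,0],[0,0,20,0],[0,0,20,0],[0,0,7,0],[0,0,0,0]]]'
python3 -m handwheel '[[[4,0,0,0],[3,0,0,0],[3,0,0,0],[3,0,0,0],[3,0,0,0]]]'
python3 - <<'E'
from h import *
for n,b in [("top",(165,295,175,290)),("side",(180,280,200,330))]:
    c=capture(n); cv2.imwrite(f"pics/{n}11.png",cv2.resize(c["img"][b[0]:b[1],b[2]:b[3],::-1],None,fx=4,fy=4))
goto(453,156,46,-38.2)
E
```

```text
t: 13.55
tool_pos: [452.6, 156.6, 45.1]
ee_rot: [0.0, 0.945, -0.327, -0.0]
wrist_force: [0.4, -0.4, 0.6]
grip_width: 30.3
t: 14.05
tool_pos: [465.9, 146.9, 45.7]
ee_rot: [-0.0, 0.945, -0.327, 0.0]
wrist_force: [-0.5, 1.1, -0.1]
grip_width: 30.1
pos [466.  146.8  45.5] yaw -38.22 tilt [ 7.e-04  1.e-04 -1.e+00]
turn needed -0.02
tool shift [-15.9   0.8  -0.5]
```

View pics/side11.png

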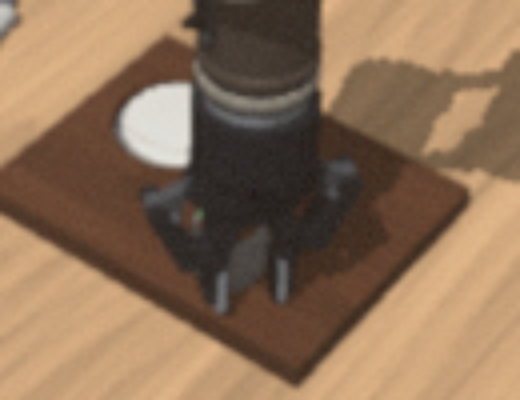

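View pics/top11.png

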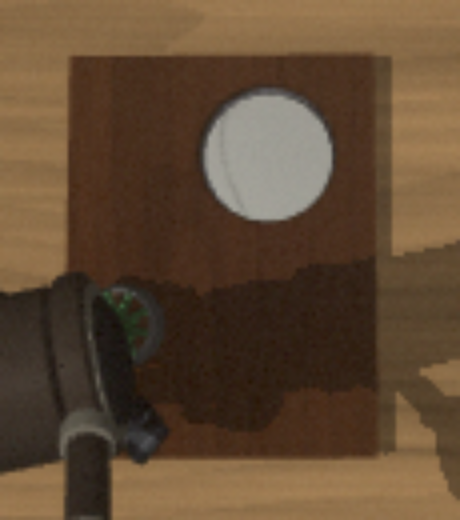

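Pads about 3 mm from the pot, plant upright. Pushing steadily along tool x.

```bash
python3 -m handwheel '[[[3,0,0,0],[3,0,0,0],[3,0,0,0],[3,0,0,0],[3,0,0,0]]]'
python3 -m handwheel '[[[3,0,0,0],[3,0,0,0],[4,0,0,0],[4,0,0,0],[4,0,0,0]]]'
python3 - <<'E'
from h import *
for n,b in [("top",(165,295,175,290)),("side",(180,280,200,330))]:
    c=capture(n); cv2.imwrite(f"pics/{n}12.png",cv2.resize(c["img"][b[0]:b[1],b[2]:b[3],::-1],None,fx=4,fy=4))
goto(579,57,45.5,-38.2)
E
```

```text
t: 14.65
tool_pos: [477.2, 137.6, 45.2]
ee_rot: [0.0, 0.945, -0.327, -0.0]
wrist_force: [-1.3, 1.1, 0.3]
grip_width: 29.8
t: 15.15
tool_pos: [491.6, 126.3, 45.3]
ee_rot: [0.0, 0.945, -0.327, 0.0]
wrist_force: [-1.2, 0.7, 0.6]
grip_width: 30.3
pos [492.2 126.1  45.4] yaw -38.21 tilt [ 1.1e-03 -3.0e-04 -1.0e+00]
turn needed -0.01
tool shift [ 1.11e+02  6.00e-01 -1.00e-01]
```

View pics/side12.png

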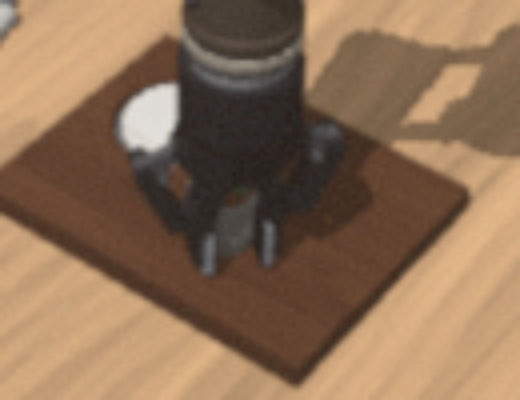

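View pics/top12.png

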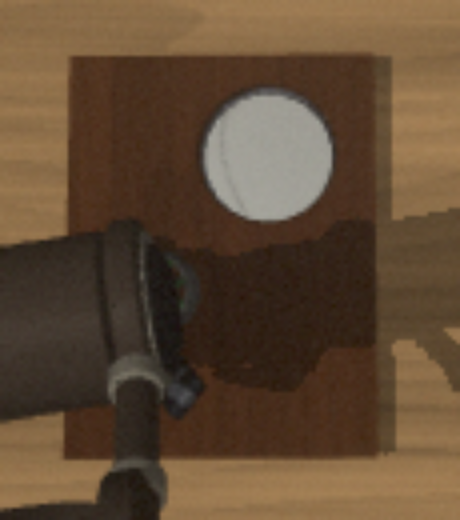

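```bash
python3 -m handwheel '[[[4,0,0,0],[4,0,0,0],[4,0,0,0],[4,0,0,0],[4,0,0,0]]]'
python3 -m handwheel '[[[4,0,0,0],[4,0,0,0],[4,0,0,0],[4,0,0,0],[4,0,0,0]]]'
python3 -m handwheel '[[[4,0,0,0],[4,0,0,0],[4,0,0,0],[4,0,0,0],[4,0,0,0]]]'
python3 -m handwheel '[[[4,0.3,0,0],[4,0.3,0,0],[4,0,0,0],[4,0,0,0],[0,0,0,0]]]'
python3 - <<'E'
from h import *
for n,b in [("top",(165,295,175,290)),("side",(180,280,200,330))]:
    c=capture(n); cv2.imwrite(f"pics/{n}13.png",cv2.resize(c["img"][b[0]:b[1],b[2]:b[3],::-1],None,fx=4,fy=4))
goto(579,57,45.5,-38.2)
E
```

```text
t: 15.75
tool_pos: [507.3, 114.0, 45.3]
ee_rot: [0.0, 0.945, -0.327, -0.0]
wrist_force: [-1.0, 0.6, -0.1]
grip_width: 30.3
t: 16.25
tool_pos: [523.0, 101.7, 45.3]
ee_rot: [0.0, 0.945, -0.327, -0.0]
wrist_force: [-0.6, 0.2, -0.5]
grip_width: 29.9
t: 16.75
tool_pos: [538.7, 89.3, 45.3]
ee_rot: [0.0, 0.945, -0.327, -0.0]
wrist_force: [-0.9, 0.2, 0.3]
grip_width: 29.9
t: 17.25
tool_pos: [551.5, 78.7, 45.5]
ee_rot: [-0.0, 0.945, -0.327, 0.001]
wrist_force: [-0.1, 0.2, 0.1]
grip_width: 29.8
pos [551.2  78.9  45.5] yaw -38.2 tilt [ 1.1e-03 -1.0e-04 -1.0e+00]
turn needed 0.0
tool shift [35.4  0.1 -0. ]
```

View pics/side13.png

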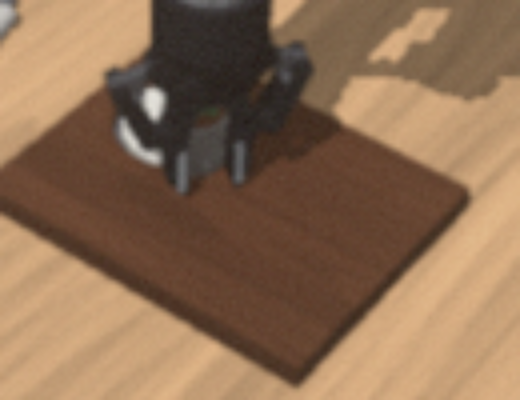

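View pics/top13.png

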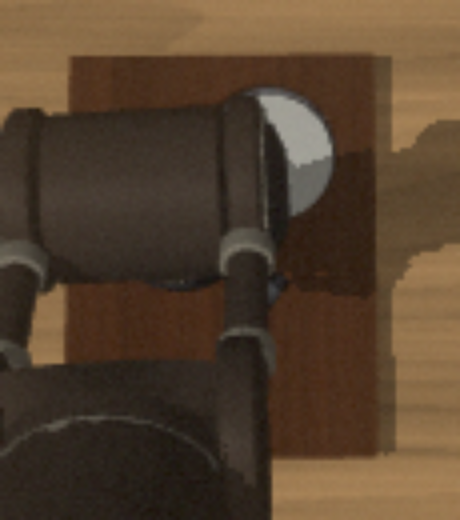

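```bash
python3 -m handwheel '[[[3,0,0,0],[3,0,0,0],[3,0,0,0],[3,0,0,0],[3,0,0,0]]]'
python3 -m handwheel '[[[3,0,0,0],[3,0,0,0],[3,0,0,0],[3,0,0,0],[2,0,0,0]]]'
python3 -m handwheel '[[[2,0,0,0],[2,0,0,0],[1,0,0,0],[0,0,0,0]]]'
python3 -m handwheel '[[[-5,0,0,0],[-15,0,0,0],[-30,0,0,0],[-30,0,-10,0],[-30,0,-30,0]]]'
python3 -m handwheel '[[[-30,0,-40,0],[0,0,-40,0],[0,0,-30,0],[0,0,0,0]]]'
python3 - <<'E'
from h import *
for n,b in [("top",(165,295,175,290)),("side",(180,280,200,330))]:
    c=capture(n); cv2.imwrite(f"pics/{n}14.png",cv2.resize(c["img"][b[0]:b[1],b[2]:b[3],::-1],None,fx=4,fy=4)); np.savez(n+"14.npz",**c)
    cv2.imwrite(f"pics/{n}14full.png",c["img"][:,:,::-1])
E
```

```text
t: 17.85
tool_pos: [562.6, 69.7, 45.3]
ee_rot: [0.0, 0.945, -0.327, -0.0]
wrist_force: [-0.9, 1.2, 0.9]
grip_width: 29.6
t: 18.35
tool_pos: [573.8, 61.0, 45.3]
ee_rot: [-0.0, 0.945, -0.327, 0.0]
wrist_force: [-1.7, 0.5, 0.5]
grip_width: 30.2
t: 18.75
tool_pos: [577.7, 58.0, 45.3]
ee_rot: [-0.0, 0.945, -0.327, 0.0]
wrist_force: [-1.3, -0.1, 1.2]
grip_width: 30.2
t: 19.25
tool_pos: [486.1, 126.5, 82.9]
ee_rot: [0.002, 0.945, -0.327, -0.003]
wrist_force: [-0.8, 0.4, 1.0]
grip_width: 29.7
t: 19.65
tool_pos: [470.0, 146.2, 200.4]
ee_rot: [-0.003, 0.945, -0.326, 0.005]
wrist_force: [1.1, 0.4, 0.3]
grip_width: 30.0
```

View pics/side14.png

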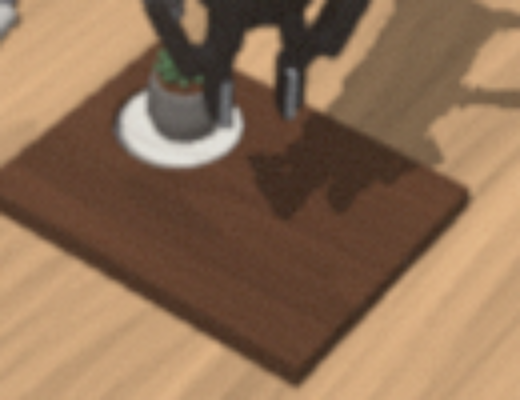

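View pics/top14.png

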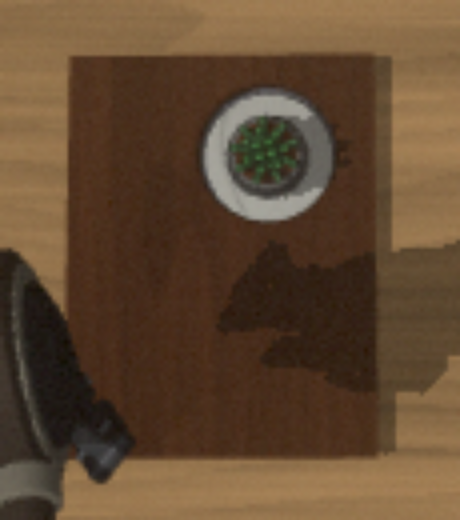

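The plant stands upright, centred on the coaster. In the top crop the pot is at about (267,155) and the coaster at (268,155). The coaster shows no raised rim. Next, a check on the bystanders and the final settling, then hand in.

```bash
python3 -m handwheel '[[[0,0,0,0],[0,0,0,0],[0,0,0,0],[0,0,0,0],[0,0,0,0]]]'
python3 - <<'E'
from h import *
a=np.load("top0.npz")["img"].astype(int); c=capture("top"); b=c["img"].astype(int)
for n,(v0,v1,u0,u1) in dict(jar=(215,260,75,130),roller=(125,150,220,265),tape=(180,250,405,450)).items(): print(n,abs(a-b)[v0:v1,u0:u1].max(2).mean().round(2))
P=cloud(c);m=np.zeros(b.shape[:2],bool);m[185:222,224:260]=1
w=m&(b.min(2)>85)&(P[...,2]<30)&(c["z_map"]>0);A=P[w];print("coaster z",len(A),np.median(A[:,2]),np.linalg.lstsq(np.c_[A[:,:2]-[605,37],np.ones(len(A))],A[:,2],rcond=None)[0].round(4))
t=m&(P[...,2]>50);q=P[t];print("plant",q.mean(0),q[:,2].max())
bot.hand_in()
E
```

```text
t: 20.25
tool_pos: [467.2, 144.5, 194.7]
ee_rot: [0.0, 0.945, -0.327, -0.0]
wrist_force: [0.8, -0.6, 0.4]
grip_width: 29.9
jar 23.85
roller 14.62
tape 12.85
coaster z 462 19.633424042645853 [-2.22000e-02 -9.80000e-03  1.94732e+01]
plant [598.396893   34.5715666  84.0300621] 1042.7838356061975
the job is handed in; nothing more can be done
```

View pics/top14full.png

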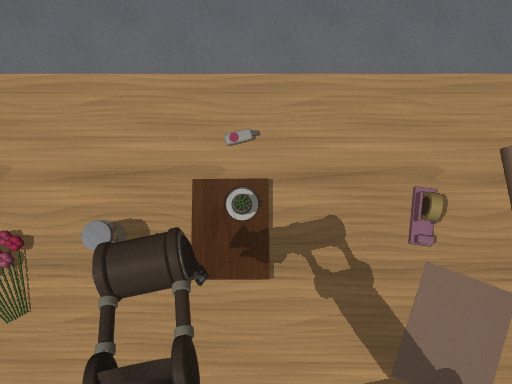

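The job is handed in at about 20 s of the 64 s allowed: the coaster lies flush in the well and the succulent stands upright, centred on it. I pushed both with two spread fingertips and lifted nothing.

- **Coaster:** my first push left it tilted, about 4–5 mm short of the well's centre. I caught that in the pictures and pushed a few millimetres more, and it dropped in. It then measured flat and flush: slope under 0.5° and top at z ≈ 19.8 mm, against 20 mm for the tray.
- **Plant:** I pushed it about 140 mm diagonally onto the coaster. The last top picture shows a white ring of coaster all round the pot. Wrist force stayed around 1–2 N in every reading I took.
- **Coaster after the plant:** the last depth fit gave z ≈ 19.5 mm and a slope of about 1.4°. That fit was noisy, as it included pixels in shadow and near the pot. The pictures show no raised rim.
- **Bystanders:** in the last top picture the sweet jar (98,235), correction roller (240,137) and tape dispenser (425,215) are at their starting pixels. My pixel-difference check on them was inconclusive, likely from image noise, and the arm partly covers the jar's area.
- **Plant height check:** the one depth-based number for the plant's height was spoiled by bad pixels, so I judged it upright from the pictures.

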